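# Find and shim the rocking corner of a jig plate

## Task

The aluminium jig plate rocks at one of its four corners: press down on its corners to find the one that gives, then push the brass shim lying at that corner fully home under it, until its tab meets the edge of the plate, and leave the other three shims where they lie. Finish with your fingers pressing down on that same corner, which must no longer give, and keep pressing there as your program ends. Only press and push: pick nothing up, do not shove the plate out of its place, and leave the other things on the bench alone.

Things in the scene. Friction and masses are not known exactly. Their poses are not given: they have to be found in the camera images.
- jig_plate: Loose aluminium drilling-jig plate, 160 (x) x 240 (y) x 10 mm, 1 kg, with a hole grid and, up to 24 mm above its top, a blue fence and stop block (within 80 mm of the middle in y). Stands on 6 rubber feet, 22 mm across: at the corners and two under the middle. Origin: centre, level with the feet's soles, 5 mm above the bench; underside z +14, top z +24 mm. x away from robot, y left, z up.
- corner_far_left (a point): Point on the plate's top over the far left foot, 20 mm in from both edges, marked by a small dark screw: press here. Feet stand on 5 mm steel discs fixed to the bench, but one corner (any of the four, differs each run) has none: its foot hangs 5 mm up, dips about 5 mm under 4 to 7 N and springs back. The other corners are solid. Axes: the plate's.
- corner_far_right (a point): Point on the plate's top over the far right foot, 20 mm in from both edges, marked by a small dark screw: press here. Feet stand on 5 mm steel discs fixed to the bench, but one corner (any of the four, differs each run) has none: its foot hangs 5 mm up, dips about 5 mm under 4 to 7 N and springs back. The other corners are solid. Axes: the plate's.
- corner_near_left (a point): Point on the plate's top over the near left foot, 20 mm in from both edges, marked by a small dark screw: press here. Feet stand on 5 mm steel discs fixed to the bench, but one corner (any of the four, differs each run) has none: its foot hangs 5 mm up, dips about 5 mm under 4 to 7 N and springs back. The other corners are solid. Axes: the plate's.
- corner_near_right (a point): Point on the plate's top over the near right foot, 20 mm in from both edges, marked by a small dark screw: press here. Feet stand on 5 mm steel discs fixed to the bench, but one corner (any of the four, differs each run) has none: its foot hangs 5 mm up, dips about 5 mm under 4 to 7 N and springs back. The other corners are solid. Axes: the plate's.
- shim_far_left: Loose brass slotted shim flat on the bench outside the far left corner: fork 36 wide, 4.6 thick, 46 mm long, with an upturned tab (36 wide, 26 high, 4 thick) at its outer end. Origin: foot of the middle of the tab's outer face. x: from tab along the prongs, inwards under the plate; z up. Pushed at the tab it slides under a hanging foot till the tab meets the plate's edge; a disc would stop it.
- shim_far_right: Loose brass slotted shim flat on the bench outside the far right corner: fork 36 wide, 4.6 thick, 46 mm long, with an upturned tab (36 wide, 26 high, 4 thick) at its outer end. Origin: foot of the middle of the tab's outer face. x: from tab along the prongs, inwards under the plate; z up. Pushed at the tab it slides under a hanging foot till the tab meets the plate's edge; a disc would stop it.
- shim_near_left: Loose brass slotted shim flat on the bench outside the near left corner: fork 36 wide, 4.6 thick, 46 mm long, with an upturned tab (36 wide, 26 high, 4 thick) at its outer end. Origin: foot of the middle of the tab's outer face. x: from tab along the prongs, inwards under the plate; z up. Pushed at the tab it slides under a hanging foot till the tab meets the plate's edge; a disc would stop it.
- shim_near_right: Loose brass slotted shim flat on the bench outside the near right corner: fork 36 wide, 4.6 thick, 46 mm long, with an upturned tab (36 wide, 26 high, 4 thick) at its outer end. Origin: foot of the middle of the tab's outer face. x: from tab along the prongs, inwards under the plate; z up. Pushed at the tab it slides under a hanging foot till the tab meets the plate's edge; a disc would stop it.
- slot_far_left (a point): Point of the far left shim on which the foot should stand, 24 mm along the shim's x from the tab's outer face, at the top of the 4.6 mm fork. It lies straight below point corner_far_left when that shim is home.
- slot_far_right (a point): Point of the far right shim on which the foot should stand, 24 mm along the shim's x from the tab's outer face, at the top of the 4.6 mm fork. It lies straight below point corner_far_right when that shim is home.
- slot_near_left (a point): Point of the near left shim on which the foot should stand, 24 mm along the shim's x from the tab's outer face, at the top of the 4.6 mm fork. It lies straight below point corner_near_left when that shim is home.
- slot_near_right (a point): Point of the near right shim on which the foot should stand, 24 mm along the shim's x from the tab's outer face, at the top of the 4.6 mm fork. It lies straight below point corner_near_right when that shim is home.
- block_plane: Bystander: wooden block plane, 52 x 150 x 80 mm, behind the plate. Origin: centre of its underside.
- glue_bottle: Bystander: white glue bottle with an orange nozzle, 163 mm high, behind the plate. Origin: centre of its underside.
- spirit_level: Bystander: grey spirit level, 46 x 400 x 21 mm, lying to the right of the plate. Origin: centre of its underside.
- tape_measure: Bystander: black tape measure, 94 x 139 x 41 mm, to the left in front. Origin: centre of its underside.
- hammer: Bystander: hammer, 270 mm long, to the left. Origin: centre of its underside.
Things that resemble listed ones, but are neither listed nor needed, are in the scene too. What is shaped like the shim_far_right but black is not meant. Leave any green look-alike of the shim_near_right alone.

How it is judged:
By the outcome, as a careful person would: the job done as asked, in the order asked, and still so for the second after the job is handed in, while the arm keeps its last pose, push and grip.
It also fails if it takes over 64 s, if anything falls off the work surface, if the arm or the gripper's body presses on something with over 40 N, if the wrist force passes 120 N, or if a joint passes its speed limit or range.

## Robot

A 7-joint arm with a two-finger parallel gripper is mounted at the origin on the work surface; the furniture and walls round the work are solid. World frame = base frame: x ahead of the robot, y to its left, z up, the work surface at z = 0. Lengths are in m, angles in rad, forces in N, time in s.
With the tool pointing down it reaches from about 0.4 to 0.85 m from the base axis. Payload 10.4 kg.
Tool frame: the origin (TCP) lies midway between the tips of the shut fingers; the grasp point (between the pads) lies 19 mm behind it; z points along the fingers, y is the line along which they close (so a half turn about z gives the same grasp; the last joint's range is limited). The gripper opens to 87 mm and grips with 3 to 60 N. Pads are 19 mm wide; open, the fingers measure 117 mm over their backs; the gripper's body (75 mm by 190 mm) begins 51 mm behind the grasp point.
Start: joints at [-1.314, 0.332, -0.065, 1.46, 0.022, 1.35, -0.088], TCP at [0.173, 0.601, 0.202] pointing down, gripper open.
Joint ranges: [-2.6, 2.6], [-0.5, 2.12], [-1.47, 1.34], [0.16, 2.42], [-1.27, 4.41], [0.06, 2.06], [-2.6, 2.6]. Speed limits (rad/s): [2.22, 2.22, 2.79, 2.79, 3.14, 3.14, 3.14].

## Interface

Orientations are given as a unit quaternion [x, y, z, w].
In Python, from bench import sensors, eyes, order gives the robot as it stands.
- The arm moves only by the tool arm_command, never from a script. Its argument "steps" is a list of rows, each an object with "rot": the turn, a rotation vector about the world's x, y, z in degrees, a list of three; "slide": the shift along the world's x, y, z in m, a list of three; "grip": the opening, from 0 (shut) to 1 (fully open). A call has exactly 8 rows; each row shifts and turns the commanded pose from where the row before left it; what a row does not reach is not made up. A row lasts 1/8 s, in which the tool goes at most 62.5 mm and 10.7 degrees, less where a joint would pass 70% of its speed; a pose out of reach is approached as far as the arm can. A call with a gripper value outside its range is refused whole. The fingers move at their own pace and stop on an object; "newtons" is the grip in N (left out, the last holds). Time passes only in rows, so rows that do not move let the fingers close, or fill a call up. It gives the time, the measured TCP pose, the force, the opening and the grip force at its end, in the units of the state.
- sensors.read_state(): the state, without advancing time (a new reading comes with each control period).
- eyes.camera(name): name is "scene" or "top" or "wrist"; returns a dict with "pixels" (384x512x3 uint8, red, green, blue), "intrinsics" (3x3 intrinsics, pixels), "pose" (4x4, takes a point from camera to world coordinates). Camera axes: x right, y down, z forward; pixel columns grow to the right and rows downward; lengths in m; the calibration is good to about 2 mm. A picture is of the moment at which its call begins. There is no depth.
- order.close_job(): hands the job in; it is judged then, once.
Trained networks look in a picture, given as the dict that the camera call returned (one of the last four; its "shot" number tells which), for a name from the list of things; names that differ only in an ending like _2 or _b are one class to them, and where a whole thing is asked for, a point or a joint stands for the part that bears it (a point fixed in the world has none). Each returns a list of dicts, best first, with "conf" (0 to 1); they miss things now and then, are a little off and sometimes report something else, mostly with a low value. They report only what shows in the picture. A call takes as long as a camera call. They do not tell look-alikes from the thing itself.
- eyes.look_for(name, picture): "bbox" ([left, top, right, bottom] in pixels, round what is visible of it).
The state is a dict: "time": time; "joint_positions": joint angles; "joint_vel": joint speeds; "joint_torque": joint torques, N m; "ee_pos": TCP position; "eef_rot": TCP orientation; "ft_force": force on the tool from outside, world axes, zero at the start; "torque": the same for the moment, N m; "width": finger opening in m; "grip_force": force on a finger pad.
Only numpy, scipy, OpenCV 4.12 (cv2) and the standard library are available. Lean on these libraries where they do the work, as an engineer would, in place of code of your own. Each camera call takes 0.05 s, during which the arm holds its last target. There are 200 camera calls.

## Working session

There is one attempt and no reset: what is moved stays moved. The work goes in short steps, Python scripts to look and compute and a tool call to move; the robot and the scene stay as the last step left them, time stands still between calls to the robot, and variables do not carry over. Pictures are saved under pics/ and viewed, at most 10 in all, crops included, and the job is handed in when it is done.

Besides the shell and the picture viewer there is one more tool, called after "Request:" as name(argument=value, ...) on one line, values as JSON. arm_command: Moves the arm, as the interface text tells. Its arguments: {"type":"object","properties":{"steps":{"type":"array","items":{"type":"object","properties":{"rot":{"type":"array","items":{"type":"number"}},"slide":{"type":"array","items":{"type":"number"}},"grip":{"type":"number"}}}},"newtons":{"type":"number"}},"required":["steps"]}

```bash
mkdir -p pics; ls
python3 - <<'E'
from bench import sensors, eyes
import cv2, numpy as np
s=sensors.read_state(); print(s['time'],s['ee_pos'],s['eef_rot'],s['ft_force'],s['width'])
for n in ("top","scene"):
    p=eyes.camera(n); cv2.imwrite(f'pics/{n}0.png',p['pixels'][...,::-1]); print(n,p['intrinsics'].tolist(),np.round(p['pose'],4).tolist())
    for t in ["jig_plate"]+[f"{a}_{b}_{c}" for a in("corner","shim") for b in("far","near") for c in("left","right")]:
        print(t,[(np.round(d['bbox']).tolist(),round(d['conf'],2)) for d in eyes.look_for(t,p)])
E
```

```text
pics
0.0 [0.17246212 0.60031911 0.20117666] [ 1.39385056e-01  9.90238017e-01 -6.86227477e-04 -6.48131358e-05] [0.64337898 0.29880926 0.54566291] 0.08670754233333074
top [[358.1172548925512, 0.0, 254.23116629465005], [0.0, 358.1172548925512, 190.00520803143093], [0.0, 0.0, 1.0]] [[0.0135, -0.9944, 0.1051, 0.4112], [-0.9999, -0.0136, 0.0004, -0.0308], [0.001, -0.1051, -0.9945, 1.2842], [0.0, 0.0, 0.0, 1.0]]
jig_plate [([202.0, 165.0, 270.0, 212.0], 0.82)]
corner_far_left [([201.0, 165.0, 272.0, 213.0], 0.65)]
corner_far_right [([203.0, 162.0, 274.0, 213.0], 0.91)]
corner_near_left [([202.0, 160.0, 273.0, 210.0], 0.83)]
corner_near_right [([201.0, 164.0, 272.0, 212.0], 0.79), ([190.0, 201.0, 201.0, 212.0], 0.62)]
shim_far_left []
shim_far_right [([276.0, 159.0, 288.0, 171.0], 0.64), ([302.0, 193.0, 317.0, 205.0], 0.51), ([202.0, 161.0, 270.0, 211.0], 0.22)]
shim_near_left []
shim_near_right [([187.0, 203.0, 201.0, 213.0], 0.56), ([280.0, 198.0, 289.0, 204.0], 0.41)]
scene [[406.616473719332, 0.0, 253.37328498693162], [0.0, 406.616473719332, 184.5808104543065], [0.0, 0.0, 1.0]] [[-0.6022, -0.5541, 0.5747, -0.4472], [-0.7982, 0.4042, -0.4467, 0.729], [0.0153, -0.7277, -0.6857, 1.2352], [0.0, 0.0, 0.0, 1.0]]
jig_plate [([203.0, 151.0, 210.0, 160.0], 0.73), ([215.0, 184.0, 270.0, 220.0], 0.57)]
corner_far_left [([212.0, 178.0, 270.0, 219.0], 0.87)]
corner_far_right [([211.0, 185.0, 270.0, 221.0], 0.85)]
corner_near_left [([213.0, 185.0, 274.0, 219.0], 0.58)]
corner_near_right [([215.0, 186.0, 271.0, 221.0], 0.88)]
shim_far_left []
shim_far_right []
shim_near_left [([212.0, 216.0, 221.0, 233.0], 0.43)]
shim_near_right [([270.0, 181.0, 279.0, 194.0], 0.55)]
```

Run:
```python
import cv2
a=cv2.imread('pics/top0.png')[130:240,165:335]
cv2.imwrite('pics/topc.png',cv2.resize(a,None,fx=4.7,fy=4.7,interpolation=cv2.INTER_CUBIC))
a=cv2.imread('pics/scene0.png')
cv2.imwrite('pics/scenec.png',cv2.resize(a[130:250,165:325],None,fx=5,fy=5,interpolation=cv2.INTER_CUBIC))
```

```text
(no output)
```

View pics/topc.png

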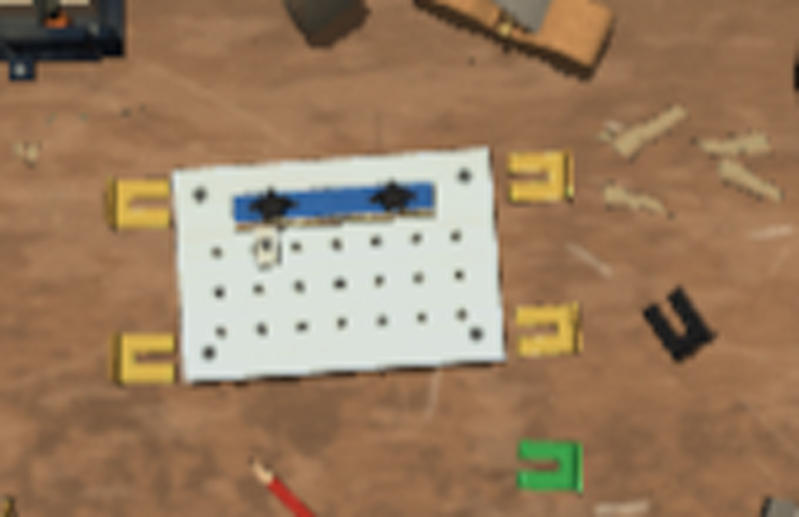

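View pics/scenec.png

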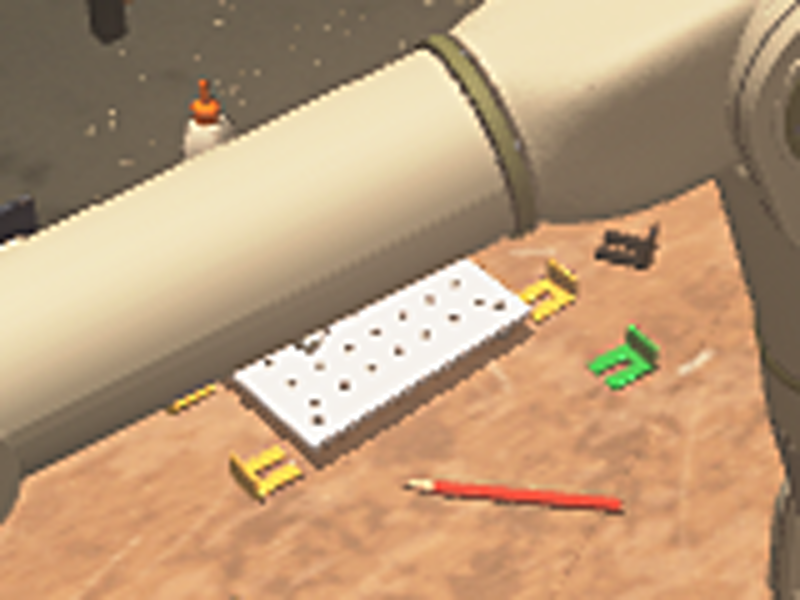

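The top view shows the plate, with its screws at crop pixels far left (200,195), far right (464,175), near left (209,352) and near right (476,333). There are brass shims outside all four corners. The look-alikes are black at (680,325) and green at (549,466). The scene view is partly hidden by the arm but agrees.

```bash
cat > h.py <<'E'
import numpy as np, cv2
from scipy.spatial.transform import Rotation as R
def world(p,uv,z):
    uv=np.atleast_2d(np.asarray(uv,float)); d=np.c_[uv,np.ones(len(uv))]@np.linalg.inv(p['intrinsics']).T@p['pose'][:3,:3].T
    c=p['pose'][:3,3]; return c+d*((z-c[2])/d[:,2])[:,None]
def pix(p,X):
    c=(np.atleast_2d(X)-p['pose'][:3,3])@p['pose'][:3,:3]@p['intrinsics'].T; return c[:,:2]/c[:,2:]
def brass(p):
    h=cv2.cvtColor(p['pixels'],cv2.COLOR_RGB2HSV); return cv2.inRange(h,(20,120,110),(32,255,255))
E
python3 - <<'E'
from h import *
from bench import eyes,sensors
p=eyes.camera('top'); p['pose']=np.array(p['pose']);p['intrinsics']=np.array(p['intrinsics'])
px=np.array([(200,195),(464,175),(209,352),(476,333)])/4.7+[165,130]
w=world(p,px,.029); print(np.round(w,4).tolist()); c=w.mean(0); print('c',c, [np.linalg.norm(w[i]-w[j]) for i,j in((0,1),(2,3),(0,2),(1,3))])
e=np.array([(173,172),(488,149),(505,362),(184,381)])/4.7+[165,130]
we=world(p,e,.029); print('edges centre',we.mean(0),np.round(we[:,:2],3).tolist())
n,l,st,ce=cv2.connectedComponentsWithStats(brass(p))
for i in range(1,n):
    if st[i,4]>30: print(st[i],np.round(ce[i],1),np.round(world(p,ce[i],.0046)[0],4))
print(R.from_quat(sensors.read_state()['eef_rot']).as_matrix().round(3))
E
```

```text
[[0.6076, 0.136, 0.029], [0.6256, -0.0628, 0.029], [0.4893, 0.1261, 0.029], [0.5062, -0.0731, 0.029]]
c [0.55718893 0.03152972 0.029     ] [np.float64(0.19966961885661358), np.float64(0.19988567156219755), np.float64(0.11879671602181618), np.float64(0.11988208821796154)]
edges centre [0.55572641 0.03130884 0.029     ] [[0.625, 0.157], [0.646, -0.081], [0.485, -0.095], [0.467, 0.144]]
[ 26 128  51  65 637] [ 51.  160.1] [0.6454 0.7075 0.0046]
[273 162  14  11 103] [279.3 167.4] [ 0.63   -0.1197  0.0046]
[188 168  13  11  94] [193.9 172.9] [0.6056 0.1883 0.0046]
[275 194  13  12 103] [281.1 199.7] [ 0.513  -0.1269  0.0046]
[189 201  13  11 103] [195.1 205.6] [0.4877 0.1804 0.0046]
[[-0.961  0.276 -0.   ]
 [ 0.276  0.961  0.   ]
 [ 0.     0.    -1.   ]]
```

Request:
arm_command(steps=[{"slide": [0.04,-0.059,0],"rot": [0,0,2.6],"grip": 0},{"slide": [0.04,-0.059,0],"rot": [0,0,2.6],"grip": 0},{"slide": [0.04,-0.059,0],"rot": [0,0,2.6],"grip": 0},{"slide": [0.04,-0.059,0],"rot": [0,0,2.6],"grip": 0},{"slide": [0.04,-0.059,0],"rot": [0,0,2.6],"grip": 0},{"slide": [0.04,-0.059,-0.02],"rot": [0,0,2.6],"grip": 0},{"slide": [0.04,-0.059,-0.02],"rot": [0,0,2.6],"grip": 0},{"slide": [0.035,-0.059,-0.02],"rot": [0,0,2.8],"grip": 0}], newtons=20)

```text
time: 2.05
ee_pos: [0.4471, 0.1892, 0.1506]
eef_rot: [-0.044, 0.999, 0.0, 0.001]
ft_force: [1.0, -0.2, 0.0]
width: 0.0147
grip_force: 0.0
```

Request:
arm_command(steps=[{"slide": [0.02,-0.03,-0.02],"grip": 0},{"slide": [0.02,-0.03,-0.02],"grip": 0},{"slide": [0,0,-0.02],"grip": 0},{"slide": [0,0,-0.015],"grip": 0},{"slide": [0,0,0],"grip": 0},{"slide": [0,0,0],"grip": 0},{"slide": [0,0,0],"grip": 0},{"slide": [0,0,0],"grip": 0}])

```text
schema error: expected keys rot, slide, grip
```

Run:
```python
from h import *
from bench import eyes,sensors
p=eyes.camera('wrist');cv2.imwrite('pics/w1.png',p['pixels'][...,::-1])
for k in('pose','intrinsics'): p[k]=np.array(p[k])
print(p['pose'].round(3).tolist(),sensors.read_state()['ee_pos'])
for n,X in dict(nl=(.4893,.1261,.029),fl=(.6076,.136,.029),snl=(.4877,.1804,.0046)).items(): print(n,pix(p,X))
```

```text
[[-0.087, 0.953, 0.291, 0.368], [0.996, 0.083, 0.027, 0.183], [0.001, 0.292, -0.956, 0.333], [0.0, 0.0, 0.0, 1.0]] [0.44978445 0.18063699 0.14849393]
nl [[182.91649844 215.22954705]]
fl [[189.43171855 321.87179895]]
snl [[241.46981809 209.52088087]]
```

View pics/w1.png

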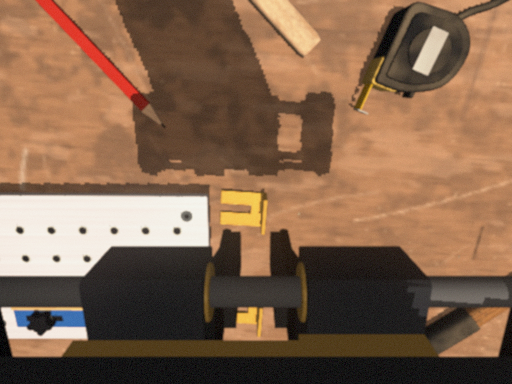

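The wrist view shows the near-left screw at (187,216), where I predicted (183,215). The near-left shim is at (241,208) and its tab at (265,212). The localisation holds to about 3 mm.

Request:
arm_command(steps=[{"slide": [0.02,-0.026,-0.02],"rot": [0,0,0],"grip": 0},{"slide": [0.02,-0.027,-0.02],"rot": [0,0,0],"grip": 0},{"slide": [0,0,-0.03],"rot": [0,0,0],"grip": 0},{"slide": [0,0,-0.03],"rot": [0,0,0],"grip": 0},{"slide": [0,0,-0.006],"rot": [0,0,0],"grip": 0},{"slide": [0,0,0],"rot": [0,0,0],"grip": 0},{"slide": [0,0,0],"rot": [0,0,0],"grip": 0},{"slide": [0,0,0],"rot": [0,0,0],"grip": 0}])

```text
time: 3.1
ee_pos: [0.4867, 0.1382, 0.0457]
eef_rot: [-0.043, 0.999, 0.0, 0.001]
ft_force: [0.3, -0.2, -0.9]
width: 0.0008
grip_force: 0.0
```

Request:
arm_command(steps=[{"slide": [0.002,-0.01,0],"rot": [0,0,0],"grip": 0},{"slide": [0,0,-0.01],"rot": [0,0,0],"grip": 0},{"slide": [0,0,-0.004],"rot": [0,0,0],"grip": 0},{"slide": [0,0,-0.002],"rot": [0,0,0],"grip": 0},{"slide": [0,0,-0.001],"rot": [0,0,0],"grip": 0},{"slide": [0,0,-0.001],"rot": [0,0,0],"grip": 0},{"slide": [0,0,0],"rot": [0,0,0],"grip": 0},{"slide": [0,0,0],"rot": [0,0,0],"grip": 0}])

```text
time: 4.1
ee_pos: [0.4882, 0.1279, 0.0268]
eef_rot: [-0.043, 0.999, 0.0, 0.0]
ft_force: [0.2, -0.1, 0.4]
width: 0.0004
grip_force: 0.0
```

Request:
arm_command(steps=[{"slide": [0,0,-0.001],"rot": [0,0,0],"grip": 0},{"slide": [0,0,-0.001],"rot": [0,0,0],"grip": 0},{"slide": [0,0,0],"rot": [0,0,0],"grip": 0},{"slide": [0,0,0],"rot": [0,0,0],"grip": 0},{"slide": [0,0,0],"rot": [0,0,0],"grip": 0},{"slide": [0,0,0],"rot": [0,0,0],"grip": 0},{"slide": [0,0,0],"rot": [0,0,0],"grip": 0},{"slide": [0,0,0],"rot": [0,0,0],"grip": 0}])

```text
time: 5.1
ee_pos: [0.4881, 0.1279, 0.0247]
eef_rot: [-0.043, 0.999, 0.0, -0.0]
ft_force: [-0.4, 0.8, 0.1]
width: 0.0004
grip_force: 0.0
```

Request:
arm_command(steps=[{"slide": [0,0,-0.001],"rot": [0,0,0],"grip": 0},{"slide": [0,0,-0.001],"rot": [0,0,0],"grip": 0},{"slide": [0,0,0],"rot": [0,0,0],"grip": 0},{"slide": [0,0,0],"rot": [0,0,0],"grip": 0},{"slide": [0,0,0],"rot": [0,0,0],"grip": 0},{"slide": [0,0,0],"rot": [0,0,0],"grip": 0},{"slide": [0,0,0],"rot": [0,0,0],"grip": 0},{"slide": [0,0,0],"rot": [0,0,0],"grip": 0}])

```text
time: 6.1
ee_pos: [0.4881, 0.1278, 0.0227]
eef_rot: [-0.043, 0.999, 0.0, 0.0]
ft_force: [0.1, -0.2, 0.2]
width: 0.0002
grip_force: 0.0
```

Run:
```python
from h import *
from bench import eyes,sensors
p=eyes.camera('scene')['pixels'][...,::-1]; q=eyes.camera('wrist')['pixels'][...,::-1]
a=cv2.resize(p[150:250,170:290],(480,400),interpolation=cv2.INTER_CUBIC); b=cv2.resize(q,(310,232))
c=np.zeros((400,790,3),np.uint8); c[:,:480]=a; c[:232,480:]=b; cv2.imwrite('pics/s2.png',c)
s=sensors.read_state(); print(s['ft_force'],s['torque'],s['ee_pos'])
```

```text
[ 0.42696633  0.12307302 -0.26569737] [ 0.0973423   0.00343543 -0.05376547] [0.48809231 0.12782692 0.02270112]
```

View pics/s2.png

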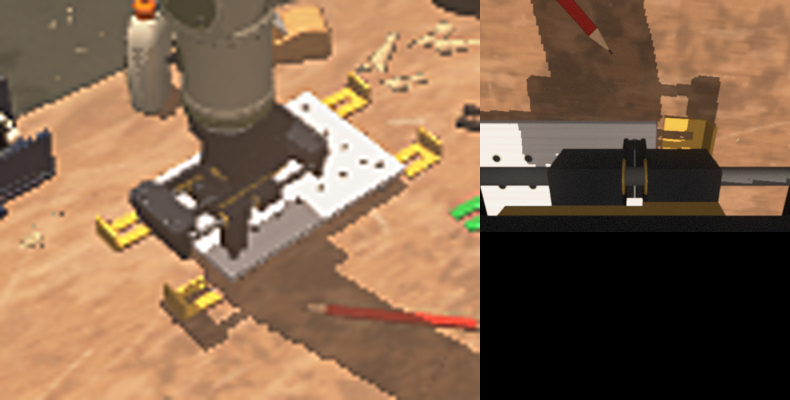

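The fingers stand over the near-left corner in the scene crop (about (235,250)), but I can't tell whether they're touching. I'll go on down in small steps.

Request:
arm_command(steps=[{"slide": [0,0,-0.001],"rot": [0,0,0],"grip": 0},{"slide": [0,0,0],"rot": [0,0,0],"grip": 0},{"slide": [0,0,-0.001],"rot": [0,0,0],"grip": 0},{"slide": [0,0,0],"rot": [0,0,0],"grip": 0},{"slide": [0,0,0],"rot": [0,0,0],"grip": 0},{"slide": [0,0,0],"rot": [0,0,0],"grip": 0},{"slide": [0,0,0],"rot": [0,0,0],"grip": 0},{"slide": [0,0,0],"rot": [0,0,0],"grip": 0}])

```text
time: 7.2
ee_pos: [0.4881, 0.1278, 0.0207]
eef_rot: [-0.043, 0.999, 0.0, -0.0]
ft_force: [0.8, 0.2, 0.5]
width: 0.0003
grip_force: 0.0
```

Run:
```python
from h import *
from bench import eyes,sensors
f=[];z=[]
for i in range(4):
    p=eyes.camera('top'); s=sensors.read_state(); f.append(s['ft_force']); z.append(s['ee_pos'][2])
print(np.round(f,2).tolist(),z, np.round(s['joint_torque'],2))
q=eyes.camera('scene'); cv2.imwrite('pics/s3.png',q['pixels'][...,::-1])
```

```text
[[0.26, 0.2, -0.18], [0.66, -0.22, -0.05], [0.64, -0.94, -0.08], [-0.48, 0.36, -0.24]] [np.float64(0.02072671517780688), np.float64(0.020727403970645368), np.float64(0.020715710166567237), np.float64(0.020702636652104395)] [ 0.000e+00 -4.667e+01  3.830e+00 -3.135e+01  3.000e-02  8.000e-02
 -0.000e+00]
```

Run:
```python
from h import *
from bench import eyes,sensors
p=eyes.camera('scene'); 
for k in('pose','intrinsics'): p[k]=np.array(p[k])
s=sensors.read_state(); print('tcp',pix(p,s['ee_pos']), 'screw',pix(p,(.4893,.1275,.029)),pix(p,(.4893,.1275,.024)))
a=p['pixels'][...,::-1].copy(); o=cv2.imread('pics/scene0.png')
f=lambda i:cv2.resize(i[190:230,195:235],(400,400),interpolation=cv2.INTER_NEAREST)
cv2.imwrite('pics/s4.png',np.hstack([f(o),f(a)]))
```

```text
tcp [[228.06013728 214.97455475]] screw [[227.90233803 213.366238  ]] [[227.93668087 214.20955176]]
```

View pics/s4.png

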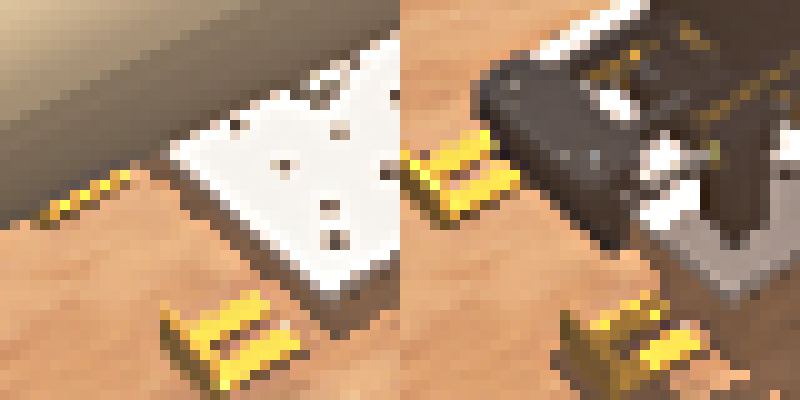

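The before and after crops show the tip at the screw (column 228, row 214) and no visible dip. 5 mm is under 1 px here, so that isn't conclusive. I'll keep lowering with force checks.

Request:
arm_command(steps=[{"slide": [0,0,-0.001],"rot": [0,0,0],"grip": 0},{"slide": [0,0,0],"rot": [0,0,0],"grip": 0},{"slide": [0,0,-0.001],"rot": [0,0,0],"grip": 0},{"slide": [0,0,0],"rot": [0,0,0],"grip": 0},{"slide": [0,0,-0.0005],"rot": [0,0,0],"grip": 0},{"slide": [0,0,0],"rot": [0,0,0],"grip": 0},{"slide": [0,0,0],"rot": [0,0,0],"grip": 0},{"slide": [0,0,0],"rot": [0,0,0],"grip": 0}])

```text
time: 8.5
ee_pos: [0.4881, 0.1278, 0.0182]
eef_rot: [-0.043, 0.999, 0.0, -0.0]
ft_force: [0.2, -0.1, -0.3]
width: 0.0006
grip_force: 0.0
```

Run:
```python
from h import *
from bench import eyes,sensors
p=eyes.camera('top'); w=eyes.camera('wrist')
for q in(p,w):
  for k in('pose','intrinsics'): q[k]=np.array(q[k])
t=sensors.read_state()['ee_pos']; print(pix(p,t),pix(w,t),pix(w,(.4893,.1275,.029)))
# plate corner near-left
print(pix(w,(.467,.144,.029)),pix(w,(.467,.144,.024)),pix(p,(.467,.144,.029)))
a=cv2.resize(p['pixels'][150:225,185:285],(400,300),interpolation=cv2.INTER_CUBIC); b=cv2.resize(w['pixels'][120:320,150:400],(400,320),interpolation=cv2.INTER_CUBIC)[:300]
cv2.imwrite('pics/s5.png',np.hstack([a,b])[...,::-1])
```

```text
[[209.32953613 205.40998613]] [[252.91659062 231.23657778]] [[251.98525332 241.12610819]]
[[286.70829687 204.97970495]] [[285.88870908 201.95437315]] [[204.17772199 211.17469495]]
```

View pics/s5.png

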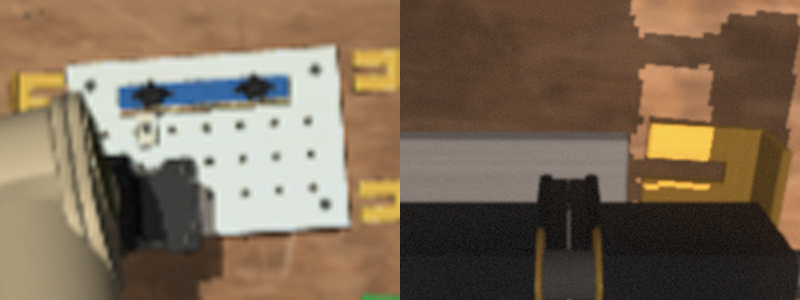

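The tips show at wrist pixel (255,232), as projected, over the plate's near-left corner. The force reads nothing, so I'll cross-check with joint torques.

Run:
```python
from bench import sensors
s=sensors.read_state(); print([round(float(x),3) for x in s['joint_torque']],s['ft_force'],s['torque'],s['ee_pos'],s['joint_positions'])
```

```text
[-0.001, -46.816, 3.873, -31.214, 0.031, 0.083, -0.0] [ 0.37478319  0.83492888 -0.04470396] [-0.00496372  0.03039286 -0.02379198] [0.48810333 0.1278512  0.01822795] [-0.64890465  0.26630289  0.33849768  1.98687317 -0.11137486  0.90587337
  1.40494278]
```

Request:
arm_command(steps=[{"slide": [0,0,0.01],"rot": [0,0,0],"grip": 0},{"slide": [0,0,0.015],"rot": [0,0,0],"grip": 0},{"slide": [0,0,0.0],"rot": [0,0,0],"grip": 0},{"slide": [0,0,0],"rot": [0,0,0],"grip": 0},{"slide": [0,0,0],"rot": [0,0,0],"grip": 0},{"slide": [0,0,0],"rot": [0,0,0],"grip": 0},{"slide": [0,0,0],"rot": [0,0,0],"grip": 0},{"slide": [0,0,0],"rot": [0,0,0],"grip": 0}])

```text
time: 9.6
ee_pos: [0.4881, 0.1278, 0.0431]
eef_rot: [-0.043, 0.999, 0.0, -0.0]
ft_force: [0.0, 0.1, -0.0]
width: 0.0003
grip_force: 0.0
```

Run:
```python
from bench import sensors,eyes
from h import *
s=sensors.read_state(); print([round(float(x),3) for x in s['joint_torque']],s['ft_force'],s['torque'],s['ee_pos'],s['joint_positions'])
w=eyes.camera('wrist'); cv2.imwrite('pics/w6.png',w['pixels'][...,::-1])
```

```text
[-0.001, -45.38, 3.39, -32.518, 0.032, 0.085, 0.0] [ 0.02213425  0.12663689 -0.0459498 ] [ 0.01501638 -0.03202489  0.04101391] [0.4880699  0.12779635 0.04313948] [-0.65660903  0.22806983  0.3444483   1.96935534 -0.0934289   0.95933267
  1.39084489]
```

The torque change is pure gravity trend, so there has been no contact yet. The real contact height is lower than I assumed, so I'll continue gently.

Request:
arm_command(steps=[{"slide": [0,0,-0.02],"rot": [0,0,0],"grip": 0},{"slide": [0,0,-0.005],"rot": [0,0,0],"grip": 0},{"slide": [0,0,-0.001],"rot": [0,0,0],"grip": 0},{"slide": [0,0,-0.0005],"rot": [0,0,0],"grip": 0},{"slide": [0,0,-0.0005],"rot": [0,0,0],"grip": 0},{"slide": [0,0,-0.0005],"rot": [0,0,0],"grip": 0},{"slide": [0,0,0],"rot": [0,0,0],"grip": 0},{"slide": [0,0,0],"rot": [0,0,0],"grip": 0}])

```text
time: 10.65
ee_pos: [0.4881, 0.1279, 0.0158]
eef_rot: [-0.043, 0.999, 0.0, 0.0]
ft_force: [-0.8, -0.2, -0.0]
width: 0.0004
grip_force: 0.0
```

Request:
arm_command(steps=[{"slide": [0,0,-0.001],"rot": [0,0,0],"grip": 0},{"slide": [0,0,-0.0005],"rot": [0,0,0],"grip": 0},{"slide": [0,0,-0.0005],"rot": [0,0,0],"grip": 0},{"slide": [0,0,-0.0005],"rot": [0,0,0],"grip": 0},{"slide": [0,0,-0.0005],"rot": [0,0,0],"grip": 0},{"slide": [0,0,0],"rot": [0,0,0],"grip": 0},{"slide": [0,0,0],"rot": [0,0,0],"grip": 0},{"slide": [0,0,0],"rot": [0,0,0],"grip": 0}])

```text
time: 11.65
ee_pos: [0.4881, 0.1279, 0.0127]
eef_rot: [-0.043, 0.999, 0.0, 0.0]
ft_force: [0.5, -1.0, 0.3]
width: 0.0005
grip_force: 0.0
```

Run:
```python
from bench import sensors,eyes
from h import *
s=sensors.read_state(); print([round(float(x),3) for x in s['joint_torque']],s['ft_force'],s['ee_pos'])
w=eyes.camera('wrist'); w['pose']=np.array(w['pose']);w['intrinsics']=np.array(w['intrinsics']);print(pix(w,s['ee_pos']))
a=w['pixels'][...,::-1][130:280,170:370]; b=cv2.imread('pics/w6.png')[130:280,170:370]
cv2.imwrite('pics/s7.png',cv2.resize(np.hstack([b,a]),(800,300),interpolation=cv2.INTER_CUBIC))
```

```text
[0.001, -47.124, 3.987, -30.906, 0.032, 0.083, -0.0] [ 0.45491296 -1.00390331  0.28468382] [0.48813463 0.12785736 0.01274117]
[[252.92075914 231.28487577]]
```

View pics/s7.png

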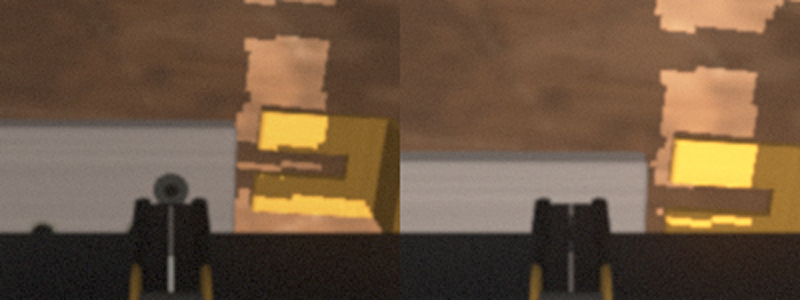

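With the tip at z=.043 (left), the screw is at about (255,224), just ahead of the tips at (255,231). At z=.0127 (right) the plate edge has moved down to row 206. I'll triangulate the plate's height relative to the arm.

Run:
```python
from bench import sensors,eyes
from h import *
from scipy.optimize import least_squares
w=eyes.camera('wrist'); P=np.array(w['pose']);K=np.array(w['intrinsics']); t=np.array(sensors.read_state()['ee_pos'])
off=P[:3,3]-t
mk=lambda ee:dict(pose=np.vstack([np.c_[P[:3,:3],np.array(ee)+off],[0,0,0,1]]),intrinsics=K)
print(P.round(3).tolist(),t)
p1=mk([.4498,.1806,.1485]); p1['pose'][:3,:3]=np.array([[-0.087,0.953,0.291],[0.996,0.083,0.027],[0.001,0.292,-0.956]]);p1['pose'][:3,3]=[.368,.183,.333]
p6=mk([.4881,.1278,.0431])
# refine screw px in w1 by darkest blob
for f,(u,v) in(('w1',(187,216)),('w6',(255,224))):
    g=cv2.cvtColor(cv2.imread(f'pics/{f}.png'),cv2.COLOR_BGR2GRAY)[v-8:v+9,u-8:u+9].astype(int); print(f,'\n',g[::2,::2])
r=least_squares(lambda X:np.r_[pix(p1,X)[0]-[187,216],pix(p6,X)[0]-[255,224]],[.49,.127,.02]); print(r.x,r.fun)
for z in(.029,.02,.01,0):print(z,world(p1,(187,216),z),world(p6,(255,224),z))
```

```text
[[-0.086, 0.953, 0.29, 0.409], [0.996, 0.082, 0.025, 0.122], [0.001, 0.291, -0.957, 0.195], [0.0, 0.0, 0.0, 1.0]] [0.48809473 0.12785524 0.01271554]
w1 
 [[241 241 241 243 242 242 242 241 242]
 [240 242 236 218 226 238 241 241 241]
 [240 215 148 126 120 142 228 243 242]
 [240 161 113  98  94 111 160 241 243]
 [239 150 111  71  61  98 143 239 242]
 [241 200 123  98  88 109 169 241 241]
 [243 237 185 132 126 163 230 242 241]
 [242 241 239 234 228 240 242 242 242]
 [240 242 241 241 242 241 241 242 241]]
w6 
 [[129 130 128 105 100 108 124 128 125]
 [120 105  77  58  59  62  73 109 126]
 [111  61  55  58  60  57  58  64 114]
 [ 83  62  55  48  39  45  55  57  86]
 [ 72  56  55  30  23  28  47  58  71]
 [ 72  58  52  33  35  30  49  58  76]
 [ 99  54  61  48  45  50  59  64 102]
 [114  71  55  57  57  50  59  67 118]
 [ 56  39  32  27  46  30  35  42  54]]
[0.49030608 0.12918293 0.02679939] [ 0.02626419 -0.22253712 -0.01699996  0.14550497]
0.029 [[0.48980471 0.12973668 0.029     ]] [[0.48931208 0.12910697 0.029     ]]
0.02 [[0.49341077 0.12815981 0.02      ]] [[0.49297778 0.12942663 0.02      ]]
0.01 [[0.49741751 0.12640773 0.01      ]] [[0.49705078 0.12978179 0.01      ]]
0 [[0.50142424 0.12465564 0.        ]] [[0.50112378 0.13013696 0.        ]]
```

Run:
```python
from bench import sensors,eyes
from h import *
w=eyes.camera('wrist'); cv2.imwrite('pics/w8.png',w['pixels'][...,::-1]); P=np.array(w['pose']);K=np.array(w['intrinsics']); t=np.array(sensors.read_state()['ee_pos'])
mk=lambda z:dict(pose=np.vstack([np.c_[P[:3,:3],P[:3,3]+[0,0,z-t[2]]],[0,0,0,1]]),intrinsics=K)
for f,z in(('w6',.0431),('w8',t[2])):
    p=mk(z); im=cv2.imread(f'pics/{f}.png')
    for c in (190,220):
        print(f,c,[(r,im[r,c].tolist()) for r in range(184,216,1) if (r<200)==(f=='w6')])
    for zz in(.029,.024,.019,.014): print(zz,[ (r,world(p,(220,r),zz)[0,:2].round(4).tolist()) for r in ((189,191,193) if f=='w6' else (204,206,208))])
# tip rows
im=cv2.imread('pics/w8.png'); 
for f in('w6','w8'):
    im=cv2.imread(f'pics/{f}.png'); print(f,[(r,im[r,246].tolist(),im[r,262].tolist()) for r in range(226,238)])
print(sensors.read_state()['ft_force'])
```

```text
w6 190 [(184, [48, 67, 91]), (185, [56, 76, 97]), (186, [59, 76, 102]), (187, [54, 74, 98]), (188, [55, 74, 97]), (189, [66, 79, 97]), (190, [72, 79, 89]), (191, [77, 80, 92]), (192, [81, 86, 96]), (193, [96, 101, 110]), (194, [107, 112, 126]), (195, [111, 122, 133]), (196, [114, 121, 132]), (197, [116, 123, 131]), (198, [115, 124, 134]), (199, [115, 122, 134])]
w6 220 [(184, [46, 65, 93]), (185, [51, 69, 95]), (186, [54, 74, 97]), (187, [56, 74, 101]), (188, [62, 80, 103]), (189, [62, 77, 96]), (190, [71, 79, 92]), (191, [74, 79, 90]), (192, [83, 89, 94]), (193, [97, 101, 111]), (194, [106, 110, 122]), (195, [113, 121, 131]), (196, [117, 127, 135]), (197, [115, 123, 135]), (198, [121, 125, 138]), (199, [118, 127, 138])]
0.029 [(189, [0.4688, 0.1065]), (191, [0.47, 0.1066]), (193, [0.4712, 0.1066])]
0.024 [(189, [0.4703, 0.1061]), (191, [0.4715, 0.1062]), (193, [0.4728, 0.1063])]
0.019 [(189, [0.4718, 0.1057]), (191, [0.4731, 0.1058]), (193, [0.4744, 0.1059])]
0.014 [(189, [0.4733, 0.1053]), (191, [0.4746, 0.1054]), (193, [0.476, 0.1055])]
w8 190 [(200, [63, 88, 116]), (201, [68, 89,
[... 1266 characters left out ...]
53, 57, 59], [40, 45, 52]), (233, [24, 27, 29], [31, 32, 36]), (234, [21, 19, 28], [28, 28, 33]), (235, [24, 22, 28], [23, 23, 28]), (236, [26, 28, 33], [31, 29, 33]), (237, [19, 23, 27], [28, 30, 32])]
w8 [(226, [140, 149, 162], [139, 149, 164]), (227, [144, 155, 166], [142, 151, 164]), (228, [144, 154, 169], [147, 154, 169]), (229, [140, 153, 163], [147, 155, 169]), (230, [134, 142, 153], [141, 149, 164]), (231, [105, 114, 123], [103, 112, 122]), (232, [61, 64, 70], [58, 64, 68]), (233, [32, 33, 41], [31, 33, 39]), (234, [27, 31, 34], [27, 32, 40]), (235, [19, 24, 30], [31, 38, 40]), (236, [29, 30, 34], [29, 33, 38]), (237, [34, 35, 39], [26, 30, 35])]
[-0.17091928  0.78184764 -0.15963816]
```

Request:
arm_command(steps=[{"slide": [0,0,-0.0008],"rot": [0,0,0],"grip": 0},{"slide": [0,0,-0.0008],"rot": [0,0,0],"grip": 0},{"slide": [0,0,-0.0008],"rot": [0,0,0],"grip": 0},{"slide": [0,0,-0.0008],"rot": [0,0,0],"grip": 0},{"slide": [0,0,-0.0008],"rot": [0,0,0],"grip": 0},{"slide": [0,0,0],"rot": [0,0,0],"grip": 0},{"slide": [0,0,0],"rot": [0,0,0],"grip": 0},{"slide": [0,0,0],"rot": [0,0,0],"grip": 0}])

```text
time: 12.8
ee_pos: [0.4881, 0.1278, 0.0088]
eef_rot: [-0.043, 0.999, 0.0, -0.0]
ft_force: [-1.7, -0.4, 3.5]
width: 0.0006
grip_force: 1.8
```

Run:
```python
from bench import sensors,eyes
from h import *
s=sensors.read_state();t=np.array(s['ee_pos']);print(s['ft_force'],[round(float(x),3) for x in s['joint_torque']])
w=eyes.camera('wrist'); P=np.array(w['pose']);K=np.array(w['intrinsics']);cv2.imwrite('pics/w9.png',w['pixels'][...,::-1])
mk=lambda z:dict(pose=np.vstack([np.c_[P[:3,:3],P[:3,3]+[0,0,z-t[2]]],[0,0,0,1]]),intrinsics=K)
p=mk(.0431); g=cv2.imread('pics/w6.png')
print([(c,int(g[210,c].sum())) for c in range(280,296)])
for z in(.029,.02,.01): print(z,np.linalg.norm(world(p,(255,224),z)-world(p,(287.5,222),z))*1e3)
q=eyes.camera('scene'); 
for k in('pose','intrinsics'): q[k]=np.array(q[k])
for dz in(0,.01,.016,.02): print(dz,pix(q,t+[0,0,dz]))
im=q['pixels'].astype(int).sum(2)
print(im[206:220,222:236])
```

```text
[-1.71022734 -0.35350636  3.52786236] [0.043, -45.991, 4.005, -30.384, 0.048, -0.489, 0.0]
[(280, 406), (281, 399), (282, 403), (283, 396), (284, 395), (285, 393), (286, 377), (287, 322), (288, 277), (289, 249), (290, 251), (291, 241), (292, 257), (293, 251), (294, 243), (295, 234)]
0.029 19.95407283763715
0.02 20.86838155802478
0.01 21.88428013623326
0 [[228.14052468 216.97039536]]
0.01 [[228.07294865 215.3016318 ]]
0.016 [[228.03213114 214.29365924]]
0.02 [[228.00480522 213.61885637]]
[[436 105 169 247 305 183 194 190 189 178 179 298 399 448]
 [765 695 203 475 341 196 183 193 190 186 203 182 281 459]
 [545 282 363 289 302 253 187 192 185 178 311 474 454 448]
 [412 272 319 143 190 189 185 188 180 196 389 467 445 439]
 [235 526 466 133 165 178 179 183 175 218 478 452 441 436]
 [765 452 461 132 162 175 178 186 176 216 489 446 438 441]
 [502 441 457 120 159 172 180 187 174 185 391 454 449 446]
 [460 461 461 248 141 165 174 178 166 180 384 461 450 458]
 [393 478 471 455 254 139 161 160 154 233 476 459 457 397]
 [306 374 479 472 458 249 135 223 399 471 475 472 321 396]
 [278 326 366 487 471 460 353 374 480 503 405 354 301 290]
 [274 281 300 360 521 467 467 469 414 338 355 225 271 282]
 [278 283 292 300 337 517 512 349 356 304 272 269 289 300]
 [284 289 290 281 290 320 375 306 210 288 282 285 294 293]]
```

Contact: 3.5 N at a reading of z=.0088. Next is the stiffness.

Request:
arm_command(steps=[{"slide": [0,0,-0.0005],"rot": [0,0,0],"grip": 0},{"slide": [0,0,0],"rot": [0,0,0],"grip": 0},{"slide": [0,0,-0.0005],"rot": [0,0,0],"grip": 0},{"slide": [0,0,0],"rot": [0,0,0],"grip": 0},{"slide": [0,0,0],"rot": [0,0,0],"grip": 0},{"slide": [0,0,0],"rot": [0,0,0],"grip": 0},{"slide": [0,0,0],"rot": [0,0,0],"grip": 0},{"slide": [0,0,0],"rot": [0,0,0],"grip": 0}])

```text
time: 13.9
ee_pos: [0.4879, 0.128, 0.0077]
eef_rot: [-0.043, 0.999, 0.0, -0.0]
ft_force: [-3.2, -0.0, 4.7]
width: 0.0003
grip_force: 2.7
```

Request:
arm_command(steps=[{"slide": [0,0,-0.0005],"rot": [0,0,0],"grip": 0},{"slide": [0,0,0],"rot": [0,0,0],"grip": 0},{"slide": [0,0,-0.0005],"rot": [0,0,0],"grip": 0},{"slide": [0,0,0],"rot": [0,0,0],"grip": 0},{"slide": [0,0,-0.0005],"rot": [0,0,0],"grip": 0},{"slide": [0,0,0],"rot": [0,0,0],"grip": 0},{"slide": [0,0,0],"rot": [0,0,0],"grip": 0},{"slide": [0,0,0],"rot": [0,0,0],"grip": 0}])

```text
time: 14.9
ee_pos: [0.4876, 0.1283, 0.0062]
eef_rot: [-0.044, 0.999, 0.0, -0.0]
ft_force: [-4.9, 0.8, 5.3]
width: 0.0008
grip_force: 3.0
```

Run:
```python
from bench import sensors,eyes
from h import *
w=eyes.camera('wrist'); cv2.imwrite('pics/w10.png',w['pixels'][...,::-1]); t=eyes.camera('top'); cv2.imwrite('pics/t10.png',t['pixels'][...,::-1])
for f in('w8','w9','w10'):
    g=cv2.imread(f'pics/{f}.png').astype(int).sum(2)
    for c in(190,220):
        print(f,c,g[200:222,c].tolist())
    print(f,'left',g[222,283:303].tolist())
for k in('pose','intrinsics'): t[k]=np.array(t[k])
# other screws & top compare: far right / near right / far left screw centroid
def cen(g,u,v):
    a=255-g[v-4:v+5,u-4:u+5].astype(float); a=np.clip(a-60,0,None); yy,xx=np.mgrid[v-4:v+5,u-4:u+5]; return (xx*a).sum()/a.sum(),(yy*a).sum()/a.sum()
for f in('top0','t10'):
    g=cv2.cvtColor(cv2.imread(f'pics/{f}.png'),cv2.COLOR_BGR2GRAY)
    print(f,[np.round(cen(g,*q),2) for q in((264,167),(266,201),(207,171))])
```

```text
w8 190 [267, 276, 278, 262, 265, 299, 283, 304, 306, 313, 358, 405, 436, 435, 451, 445, 444, 436, 437, 449, 445, 451]
w8 220 [260, 278, 289, 273, 265, 281, 298, 304, 297, 318, 344, 395, 425, 440, 455, 434, 455, 458, 447, 455, 454, 461]
w8 left [469, 465, 457, 469, 470, 461, 458, 459, 444, 408, 362, 280, 250, 272, 312, 361, 366, 362, 367, 368]
w9 190 [260, 269, 284, 271, 276, 272, 266, 279, 302, 301, 313, 305, 336, 371, 415, 436, 432, 456, 449, 454, 449, 443]
w9 220 [263, 245, 269, 285, 272, 274, 284, 275, 299, 313, 315, 303, 323, 375, 419, 435, 450, 447, 460, 461, 448, 443]
w9 left [463, 461, 463, 470, 479, 466, 457, 470, 471, 458, 418, 362, 277, 281, 356, 451, 475, 474, 486, 485]
w10 190 [246, 255, 263, 270, 274, 288, 270, 283, 302, 302, 310, 313, 326, 385, 421, 440, 449, 457, 454, 457, 458, 460]
w10 220 [261, 257, 265, 271, 284, 278, 285, 286, 306, 302, 306, 318, 340, 397, 422, 454, 458, 474, 469, 467, 476, 468]
w10 left [478, 483, 483, 477, 484, 490, 486, 477, 484, 457, 410, 332, 283, 277, 363, 466, 502, 506, 495, 504]
top0 [array([263.33, 166.97]), array([265.3 , 199.96]), array([207.05, 171.  ])]
t10 [array([263.3 , 166.92]), array([265.11, 199.96]), array([205.58, 173.04])]
```

Run:
```python
from bench import sensors,eyes
from h import *
w=eyes.camera('wrist'); P=np.array(w['pose']);K=np.array(w['intrinsics']); t=np.array(sensors.read_state()['ee_pos']); print(K.round(1).tolist(),P.round(4).tolist(),t)
mk=lambda z:dict(pose=np.vstack([np.c_[P[:3,:3],P[:3,3]+[0,0,z-t[2]]],[0,0,0,1]]),intrinsics=K)
for z in(.029,.024,.019,.014,.009): print(z,'leftedge y w6,w8,w10', [world(mk(h),uv,z)[0,:2].round(4).tolist() for h,uv in((.0431,(287.2,210)),(.0127,(293.2,222)),(.0062,(293.8,222)))])
# shim near-left on the bench: brass bbox extents in each shot -> size for bench height
for f,h in(('w1',None),('w6',.0431),('w8',.0127),('w10',.0062)):
    im=cv2.imread(f'pics/{f}.png')[...,::-1]; m=brass(dict(pixels=np.ascontiguousarray(im)))
    n,l,st,ce=cv2.connectedComponentsWithStats(m); print(f,[st[i].tolist() for i in range(1,n) if st[i,4]>150])
```

```text
[[344.3, 0.0, 255.0], [0.0, 344.3, 191.9], [0.0, 0.0, 1.0]] [[-0.086, 0.9535, 0.2889, 0.409], [0.9963, 0.082, 0.0259, 0.1225], [0.001, 0.29, -0.957, 0.1886], [0.0, 0.0, 0.0, 1.0]] [0.48759488 0.12832098 0.00617389]
0.029 leftedge y w6,w8,w10 [[0.478, 0.1483], [0.4736, 0.1481], [0.4711, 0.1474]]
0.024 leftedge y w6,w8,w10 [[0.4798, 0.1489], [0.4756, 0.1489], [0.473, 0.1482]]
0.019 leftedge y w6,w8,w10 [[0.4815, 0.1496], [0.4775, 0.1497], [0.475, 0.149]]
0.014 leftedge y w6,w8,w10 [[0.4833, 0.1502], [0.4795, 0.1504], [0.4769, 0.1498]]
0.009 leftedge y w6,w8,w10 [[0.4851, 0.1509], [0.4814, 0.1512], [0.4789, 0.1505]]
w1 [[221, 190, 41, 36, 953], [238, 309, 18, 14, 188]]
w6 [[301, 186, 34, 18, 466], [298, 228, 57, 10, 370]]
w8 [[306, 200, 43, 24, 845]]
w10 [[307, 205, 47, 24, 966]]
```

Run:
```python
import cv2,numpy as np
a=cv2.imread('pics/w8.png')[120:270,200:400];b=cv2.imread('pics/w10.png')[120:270,200:400]
cv2.imwrite('pics/s11.png',cv2.resize(np.hstack([a,b]),(800,300),interpolation=cv2.INTER_CUBIC))
```

```text
(no output)
```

View pics/s11.png

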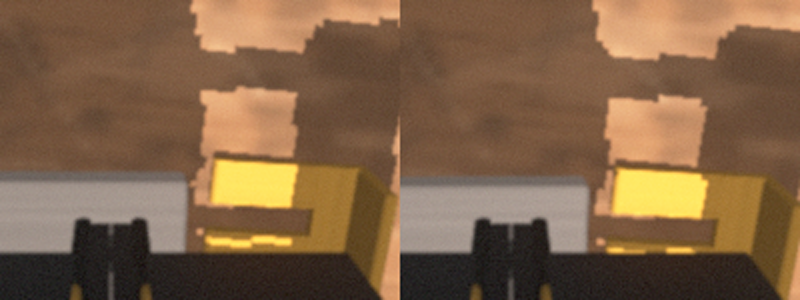

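Between readings .0127 and .0062 the plate edge moves with the tool, so this corner dips. I'll press a comparison corner (near right) for contact height and stiffness.

Request:
arm_command(steps=[{"slide": [0,0,0.02],"rot": [0,0,0],"grip": 0},{"slide": [0,0,0.03],"rot": [0,0,0],"grip": 0},{"slide": [0.006,-0.05,0],"rot": [0,0,0],"grip": 0},{"slide": [0.006,-0.05,0],"rot": [0,0,0],"grip": 0},{"slide": [0.005,-0.05,0],"rot": [0,0,0],"grip": 0},{"slide": [0.001,-0.05,0],"rot": [0,0,0],"grip": 0},{"slide": [0,0,-0.02],"rot": [0,0,0],"grip": 0},{"slide": [0,0,-0.015],"rot": [0,0,0],"grip": 0}])

```text
time: 16.05
ee_pos: [0.5059, -0.0725, 0.0203]
eef_rot: [-0.043, 0.999, -0.0, -0.0]
ft_force: [0.4, 1.0, 0.4]
width: 0.0004
grip_force: 0.0
```

Request:
arm_command(steps=[{"slide": [0,0,-0.004],"rot": [0,0,0],"grip": 0},{"slide": [0,0,-0.001],"rot": [0,0,0],"grip": 0},{"slide": [0,0,-0.0007],"rot": [0,0,0],"grip": 0},{"slide": [0,0,-0.0007],"rot": [0,0,0],"grip": 0},{"slide": [0,0,-0.0006],"rot": [0,0,0],"grip": 0},{"slide": [0,0,0],"rot": [0,0,0],"grip": 0},{"slide": [0,0,0],"rot": [0,0,0],"grip": 0},{"slide": [0,0,0],"rot": [0,0,0],"grip": 0}])

```text
time: 17.05
ee_pos: [0.5061, -0.0722, 0.0142]
eef_rot: [-0.043, 0.999, 0.0, 0.0]
ft_force: [0.3, -0.1, 0.7]
width: 0.0007
grip_force: 0.0
```

Request:
arm_command(steps=[{"slide": [0,0,-0.0005],"rot": [0,0,0],"grip": 0},{"slide": [0,0,0],"rot": [0,0,0],"grip": 0},{"slide": [0,0,-0.0005],"rot": [0,0,0],"grip": 0},{"slide": [0,0,0],"rot": [0,0,0],"grip": 0},{"slide": [0,0,-0.0005],"rot": [0,0,0],"grip": 0},{"slide": [0,0,0],"rot": [0,0,0],"grip": 0},{"slide": [0,0,0],"rot": [0,0,0],"grip": 0},{"slide": [0,0,0],"rot": [0,0,0],"grip": 0}])

```text
time: 18.05
ee_pos: [0.5061, -0.0722, 0.0127]
eef_rot: [-0.043, 0.999, 0.0, 0.0]
ft_force: [-0.5, 0.6, -0.7]
width: 0.0007
grip_force: 0.0
```

Request:
arm_command(steps=[{"slide": [0,0,-0.0005],"rot": [0,0,0],"grip": 0},{"slide": [0,0,-0.0005],"rot": [0,0,0],"grip": 0},{"slide": [0,0,-0.0005],"rot": [0,0,0],"grip": 0},{"slide": [0,0,-0.0005],"rot": [0,0,0],"grip": 0},{"slide": [0,0,-0.0005],"rot": [0,0,0],"grip": 0},{"slide": [0,0,0],"rot": [0,0,0],"grip": 0},{"slide": [0,0,0],"rot": [0,0,0],"grip": 0},{"slide": [0,0,0],"rot": [0,0,0],"grip": 0}])

```text
time: 19.05
ee_pos: [0.5061, -0.0721, 0.0102]
eef_rot: [-0.043, 0.999, 0.0, 0.0]
ft_force: [-0.2, -0.6, 0.9]
width: 0.0002
grip_force: 0.0
```

Request:
arm_command(steps=[{"slide": [0,0,-0.0005],"rot": [0,0,0],"grip": 0},{"slide": [0,0,0],"rot": [0,0,0],"grip": 0},{"slide": [0,0,-0.0005],"rot": [0,0,0],"grip": 0},{"slide": [0,0,0],"rot": [0,0,0],"grip": 0},{"slide": [0,0,-0.0005],"rot": [0,0,0],"grip": 0},{"slide": [0,0,0],"rot": [0,0,0],"grip": 0},{"slide": [0,0,-0.0005],"rot": [0,0,0],"grip": 0},{"slide": [0,0,0],"rot": [0,0,0],"grip": 0}])

```text
time: 20.05
ee_pos: [0.5062, -0.0721, 0.0088]
eef_rot: [-0.043, 0.999, 0.0, 0.0]
ft_force: [-3.9, 0.5, 11.7]
width: 0.0004
grip_force: 5.6
```

Near right is solid: 1 → 12 N over about 1 mm. Near left dips at about 1 N/mm, so **near left is the corner that gives**. Contact came at a reading of about .010 for a true .029, so the real tips sit about 19 mm above the reported TCP. Next I'll measure the near-left shim from the clear wrist shot while lifting off.

Request:
arm_command(steps=[{"slide": [0,0,0.03],"rot": [0,0,0],"grip": 0},{"slide": [0,0.04,0.03],"rot": [0,0,0],"grip": 0},{"slide": [-0.005,0.05,0.03],"rot": [0,0,0],"grip": 0},{"slide": [-0.005,0.05,0.03],"rot": [0,0,0],"grip": 0},{"slide": [-0.005,0.05,0],"rot": [0,0,0],"grip": 0},{"slide": [-0.005,0.05,0],"rot": [0,0,0],"grip": 0},{"slide": [-0.003,0.045,0],"rot": [0,0,0],"grip": 0},{"slide": [0,0,0],"rot": [0,0,0],"grip": 0}])

```text
time: 21.05
ee_pos: [0.482, 0.2167, 0.1278]
eef_rot: [-0.046, 0.999, 0.0, -0.0]
ft_force: [0.2, -0.4, -0.7]
width: 0.0006
grip_force: 0.0
```

Run:
```python
from bench import sensors,eyes
from h import *
w=eyes.camera('wrist'); cv2.imwrite('pics/w12.png',w['pixels'][...,::-1]); t=np.array(sensors.read_state()['ee_pos']); print(t)
for k in('pose','intrinsics'): w[k]=np.array(w[k])
np.savez('w12.npz',P=w['pose'],K=w['intrinsics'])
m=brass(w); n,l,st,ce=cv2.connectedComponentsWithStats(m)
print([(st[i].tolist(),ce[i].round(1).tolist()) for i in range(1,n) if st[i,4]>150])
s=(.4877,.1804,.0046); u,v=pix(w,s)[0].astype(int); print(u,v,'screw pred',pix(w,(.4895,.128,.029)))
x0=max(u-110,0);y0=max(v-75,0)
cv2.imwrite('pics/s12.png',cv2.resize(w['pixels'][y0:y0+150,x0:x0+200][...,::-1],None,fx=4,fy=4,interpolation=cv2.INTER_CUBIC)); print(x0,y0)
```

```text
[0.48260865 0.21411553 0.12786541]
[([191, 183, 47, 22, 475], [212.8, 191.4])]
213 179 screw pred [[148.31326548 183.96458659]]
103 104
```

View pics/s12.png

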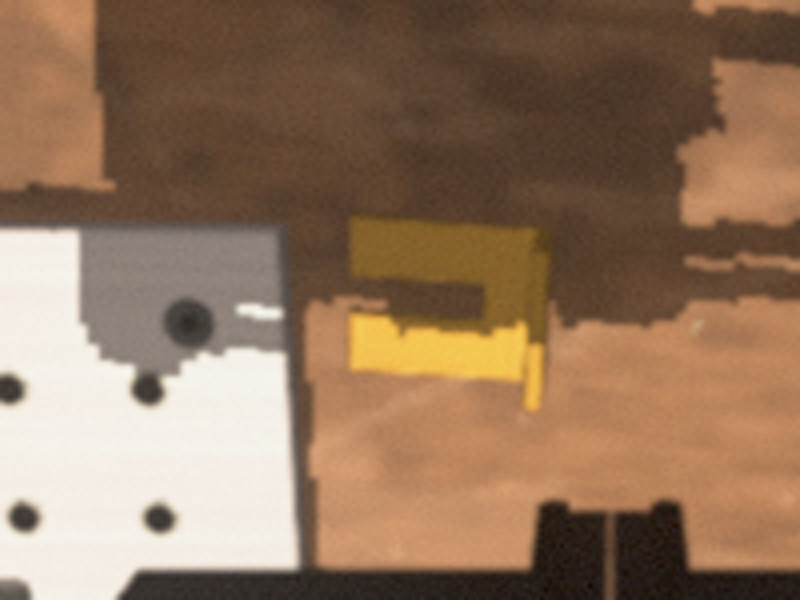

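The crop shows the near-left screw at full-image pixel (150,184.8). The brass shim's prong ends are at (190.5,158)–(190.5,197), and the tab's top runs along about (239,161)–(238,206). The slot faces the plate, and this is the brass one, away from the black and green look-alikes.

Run:
```python
from h import *
d=np.load('w12.npz'); p=dict(pose=d['P'],intrinsics=d['K'])
f=lambda u,v,z:world(p,np.array([(u/4+103,v/4+104)]),z)[0]
S=f(188,323,.029); a=f(350,217,.0046);b=f(350,372,.0046); c=f(522,382,.0046); e1=f(550,230,.026);e2=f(541,411,.026)
E=f(283,225,.029); E2=f(300,570,.029)
for n,x in dict(S=S,a=a,b=b,c=c,e1=e1,e2=e2,E=E,E2=E2).items(): print(n,x.round(4))
print('fork w',np.linalg.norm(a-b),'tab w',np.linalg.norm(e1-e2))
m=(a+b)/2; tb=(e1+e2)/2; print('mid tips',m,'tab top outer mid',tb,'len',np.linalg.norm((m-tb)[:2]))
ax=(m-tb)[:2]; print('shim dir',ax/np.linalg.norm(ax)); 
y=np.array([-.087,.996]); x=np.array([.996,.087])
for q in(m,tb): print('in plate axes from screw',(q-S)[:2]@x,(q-S)[:2]@y)
```

```text
S [0.4901 0.1294 0.029 ]
a [0.4694 0.1586 0.0046]
b [0.5061 0.16   0.0046]
c [0.5048 0.2001 0.0046]
e1 [0.4637 0.2042 0.026 ]
e2 [0.504  0.2054 0.026 ]
E [0.4671 0.149  0.029 ]
E2 [0.5455 0.1546 0.029 ]
fork w 0.036693136889642035 tab w 0.04032971288194037
mid tips [0.48771649 0.15930331 0.0046    ] tab top outer mid [0.48384941 0.20479471 0.026     ] len 0.04565547324592402
shim dir [ 0.08470136 -0.99640638]
in plate axes from screw 0.00026179132264998734 0.02996298960070309
in plate axes from screw 0.0003679313468863433 0.07560886494969882
```

The shim geometry checks out: width 36.7, length 45.7, 0.3 mm off the foot's axis. The push needed is 51.6 mm along (0.087, -0.996). I'll go down outside the tab.

Request:
arm_command(steps=[{"slide": [-0.001,0.02,0],"rot": [0,0,0],"grip": 0},{"slide": [0,0,-0.025],"rot": [0,0,0],"grip": 0},{"slide": [0,0,-0.03],"rot": [0,0,0],"grip": 0},{"slide": [0,0,-0.03],"rot": [0,0,0],"grip": 0},{"slide": [0,0,-0.025],"rot": [0,0,0],"grip": 0},{"slide": [0,0,-0.015],"rot": [0,0,0],"grip": 0},{"slide": [0,0,-0.007],"rot": [0,0,0],"grip": 0},{"slide": [0,0,0],"rot": [0,0,0],"grip": 0}])

```text
time: 22.1
ee_pos: [0.4823, 0.2328, -0.0036]
eef_rot: [-0.043, 0.999, 0.0, 0.0]
ft_force: [0.0, -0.3, 0.2]
width: 0.0004
grip_force: 0.0
```

Request:
arm_command(steps=[{"slide": [0,0,-0.0035],"rot": [0,0,0],"grip": 0},{"slide": [0.0005,-0.006,0],"rot": [0,0,0],"grip": 0},{"slide": [0.0005,-0.006,0],"rot": [0,0,0],"grip": 0},{"slide": [0.0005,-0.006,0],"rot": [0,0,0],"grip": 0},{"slide": [0.0005,-0.006,0],"rot": [0,0,0],"grip": 0},{"slide": [0.0005,-0.006,0],"rot": [0,0,0],"grip": 0},{"slide": [0.0005,-0.006,0],"rot": [0,0,0],"grip": 0},{"slide": [0,0,0],"rot": [0,0,0],"grip": 0}])

```text
time: 23.1
ee_pos: [0.4852, 0.1962, -0.0073]
eef_rot: [-0.043, 0.999, -0.0, -0.0]
ft_force: [0.5, -0.4, 0.6]
width: 0.0004
grip_force: 0.0
```

Run:
```python
from bench import sensors,eyes
from h import *
w=eyes.camera('top'); s=sensors.read_state(); print(s['ee_pos'],s['ft_force']); cv2.imwrite('pics/t13.png',w['pixels'][...,::-1])
for k in('pose','intrinsics'): w[k]=np.array(w[k])
m=brass(w); n,l,st,ce=cv2.connectedComponentsWithStats(m)
print([(st[i].tolist(),ce[i].round(1).tolist()) for i in range(1,n) if st[i,4]>15])
q=eyes.camera('wrist'); m=brass(q); cv2.imwrite('pics/w13.png',q['pixels'][...,::-1]); n,l,st,ce=cv2.connectedComponentsWithStats(m)
print([(st[i].tolist(),ce[i].round(1).tolist()) for i in range(1,n) if st[i,4]>50])
```

```text
[ 0.48511482  0.19657903 -0.00730042] [ 0.60805023  0.07572783 -0.18729284]
[([26, 128, 51, 65, 633], [50.8, 160.2]), ([273, 162, 14, 11, 105], [279.2, 167.3]), ([188, 168, 13, 11, 95], [194.0, 172.9]), ([275, 194, 13, 12, 104], [281.3, 199.6])]
[([451, 0, 45, 38, 830], [473.4, 16.4])]
```

```bash
cat >> h.py <<'E'
def brass2(p):
    h=cv2.cvtColor(p['pixels'],cv2.COLOR_RGB2HSV); return cv2.inRange(h,(18,150,50),(32,255,255))
def blobs(p,lo=20):
    n,l,st,ce=cv2.connectedComponentsWithStats(brass2(p)); return [st[i].tolist() for i in range(1,n) if st[i,4]>lo]
E
python3 - <<'E'
from bench import sensors,eyes
from h import *
q=eyes.camera('scene'); cv2.imwrite('pics/sc13.png',q['pixels'][...,::-1]); print('scene',blobs(q))
for n in('w12','w13'):
    im=dict(pixels=np.ascontiguousarray(cv2.imread(f'pics/{n}.png')[...,::-1])); print(n,blobs(im))
for k in('pose','intrinsics'): q[k]=np.array(q[k])
Y=np.array([-.087,.996,0]); S=np.array([.490,.1294,0]); X=np.array([.996,.087,0])
for d in(75.6,65,60,24):
    print(d,'tab top ends',[pix(q,S+Y*d/1e3+X*e+[0,0,.026])[0].round(1).tolist() for e in(-.018,.018)],'prong ends',[pix(q,S+Y*(d-46)/1e3+X*e+[0,0,.0046])[0].round(1).tolist() for e in(-.018,.018)])
h=cv2.cvtColor(q['pixels'],cv2.COLOR_RGB2HSV); m=brass2(q)
for r in range(212,236): print(r,''.join('#' if x else '.' for x in m[r,200:240]))
E
```

```text
scene [[251, 172, 11, 7, 30], [269, 186, 11, 8, 33], [218, 217, 10, 10, 39], [58, 233, 28, 62, 559]]
w12 [[338, 0, 45, 62, 687], [190, 158, 51, 48, 1438], [234, 263, 7, 60, 209], [270, 266, 7, 56, 191], [30, 334, 374, 23, 5179]]
w13 [[450, 0, 47, 38, 871], [498, 0, 14, 3, 29], [150, 209, 87, 38, 2281], [234, 262, 7, 60, 229], [270, 262, 7, 60, 219], [31, 334, 373, 23, 5435]]
75.6 tab top ends [[215.4, 225.9], [209.7, 220.7]] prong ends [[224.7, 223.7], [219.1, 218.7]]
65 tab top ends [[217.5, 224.6], [211.9, 219.4]] prong ends [[226.8, 222.4], [221.1, 217.4]]
60 tab top ends [[218.5, 224.0], [212.9, 218.8]] prong ends [[227.7, 221.8], [222.1, 216.8]]
24 tab top ends [[225.6, 219.4], [220.0, 214.4]] prong ends [[234.6, 217.4], [228.9, 212.5]]
212 ........................................
213 ........................................
214 ............#...........................
215 ........................................
216 ........................................
217 ......................#.................
218 .....................###................
219 ...................#####................
220 ...................###....#.............
221 ...................#.....###............
222 ..................#....#####............
223 ...................#.#####..............
224 ....................#####...............
225 ....................###.................
226 ....................##..................
227 ........................................
228 ........................................
229 ........................................
230 ........................................
231 ........................................
232 ........................................
233 ........................................
234 ........................................
235 ........................................
```

```bash
cat > chk.py <<'E'
from bench import sensors,eyes
from h import *
q=eyes.camera('wrist'); s=sensors.read_state(); print(np.round(s['ee_pos'],4),np.round(s['ft_force'],1))
for k in('pose','intrinsics'): q[k]=np.array(q[k])
m=brass2(q); m[247:]=0; m[:150]=0
for r in range(196,247,6):
    c=np.flatnonzero(m[r,100:330]); print(r,(c.min()+100,c.max()+100,len(c)) if len(c) else None)
Y=np.array([-.087,.996,0]); S=np.array([.490,.1294,0]); X=np.array([.996,.087,0])
for d in(70,65,60,55,50,45,40,35,30,24): print(d,'prong near end',pix(q,S+Y*(d-46)/1e3-X*.018+[0,0,.0046])[0].round(0),'tab out top',pix(q,S+Y*d/1e3-X*.018+[0,0,.026])[0].round(0),'tab out foot',pix(q,S+Y*d/1e3-X*.018)[0].round(0))
print('plate corner',pix(q,S+Y*.02-X*.02+[0,0,.029]))
E
python3 chk.py
```

```text
[ 0.485   0.1971 -0.0073] [-0.3 -0.4 -0.3]
196 None
202 None
208 None
214 (np.int64(153), np.int64(234), 82)
220 (np.int64(154), np.int64(234), 81)
226 (np.int64(155), np.int64(234), 79)
232 (np.int64(155), np.int64(233), 79)
238 (np.int64(209), np.int64(235), 27)
244 (np.int64(209), np.int64(235), 27)
70 prong near end [169. 207.] tab out top [257. 222.] tab out foot [257. 204.]
65 prong near end [160. 207.] tab out top [246. 222.] tab out foot [248. 204.]
60 prong near end [150. 207.] tab out top [236. 222.] tab out foot [238. 204.]
55 prong near end [141. 207.] tab out top [225. 222.] tab out foot [229. 204.]
50 prong near end [131. 207.] tab out top [214. 222.] tab out foot [220. 204.]
45 prong near end [122. 207.] tab out top [203. 222.] tab out foot [210. 204.]
40 prong near end [112. 207.] tab out top [193. 222.] tab out foot [201. 204.]
35 prong near end [102. 207.] tab out top [182. 222.] tab out foot [192. 204.]
30 prong near end [ 93. 207.] tab out top [171. 222.] tab out foot [182. 204.]
24 prong near end [ 81. 207.] tab out top [158. 222.] tab out foot [171. 204.]
plate corner [[147.31676937 220.84552332]]
```

The shim has moved about 15 mm and tracks the fingers (tab offset about 7.5 mm). About 36 mm remain, so I'll push 33 mm and check.

Request:
arm_command(steps=[{"slide": [0.0004,-0.0047,0],"rot": [0,0,0],"grip": 0},{"slide": [0.0004,-0.0047,0],"rot": [0,0,0],"grip": 0},{"slide": [0.0004,-0.0047,0],"rot": [0,0,0],"grip": 0},{"slide": [0.0004,-0.0047,0],"rot": [0,0,0],"grip": 0},{"slide": [0.0004,-0.0047,0],"rot": [0,0,0],"grip": 0},{"slide": [0.0004,-0.0047,0],"rot": [0,0,0],"grip": 0},{"slide": [0.0004,-0.0047,0],"rot": [0,0,0],"grip": 0},{"slide": [0,0,0],"rot": [0,0,0],"grip": 0}])

```text
time: 24.3
ee_pos: [0.488, 0.1634, -0.0073]
eef_rot: [-0.043, 0.999, -0.0, -0.0]
ft_force: [0.2, 0.6, -0.3]
width: 0.0007
grip_force: 0.0
```

```bash
python3 chk.py
```

```text
[ 0.488   0.1638 -0.0073] [ 0.2 -0.4 -0. ]
196 None
202 None
208 None
214 (np.int64(223), np.int64(236), 12)
220 (np.int64(224), np.int64(235), 12)
226 (np.int64(224), np.int64(236), 11)
232 (np.int64(224), np.int64(236), 13)
238 (np.int64(224), np.int64(235), 12)
244 (np.int64(225), np.int64(235), 11)
70 prong near end [233. 207.] tab out top [330. 222.] tab out foot [319. 204.]
65 prong near end [224. 207.] tab out top [319. 222.] tab out foot [310. 204.]
60 prong near end [214. 207.] tab out top [308. 222.] tab out foot [301. 204.]
55 prong near end [205. 207.] tab out top [297. 222.] tab out foot [292. 204.]
50 prong near end [195. 207.] tab out top [287. 222.] tab out foot [282. 204.]
45 prong near end [186. 207.] tab out top [276. 222.] tab out foot [273. 204.]
40 prong near end [176. 207.] tab out top [265. 222.] tab out foot [264. 204.]
35 prong near end [167. 207.] tab out top [254. 222.] tab out foot [254. 204.]
30 prong near end [157. 207.] tab out top [244. 222.] tab out foot [245. 204.]
24 prong near end [146. 207.] tab out top [231. 222.] tab out foot [234. 204.]
plate corner [[221.28352815 220.69133156]]
```

Request:
arm_command(steps=[{"slide": [0,-0.0005,0],"rot": [0,0,0],"grip": 0},{"slide": [0.0001,-0.0005,0],"rot": [0,0,0],"grip": 0},{"slide": [0,-0.0005,0],"rot": [0,0,0],"grip": 0},{"slide": [0.0001,-0.0004,0],"rot": [0,0,0],"grip": 0},{"slide": [0,0,0],"rot": [0,0,0],"grip": 0},{"slide": [0,0,0],"rot": [0,0,0],"grip": 0},{"slide": [0,0,0],"rot": [0,0,0],"grip": 0},{"slide": [0,0,0],"rot": [0,0,0],"grip": 0}])

```text
time: 25.35
ee_pos: [0.4881, 0.162, -0.0073]
eef_rot: [-0.043, 0.999, 0.0, -0.0]
ft_force: [-0.1, -0.5, 0.5]
width: 0.0005
grip_force: 0.0
```

```bash
cat > gap.py <<'E'
from bench import sensors,eyes
from h import *
q=eyes.camera('wrist'); s=sensors.read_state(); print(np.round(s['ee_pos'],4),np.round(s['ft_force'],1)); cv2.imwrite('pics/wg.png',q['pixels'][...,::-1])
m=brass2(q)
for r in(216,226,236): print(r,np.flatnonzero(m[r,200:250])[[0,-1]]+200, q['pixels'][r,212:230].tolist())
E
python3 gap.py
```

```text
[ 0.4881  0.162  -0.0073] [ 0.5 -0.5 -0.1]
216 [227 236] [[150, 135, 129], [147, 136, 128], [151, 137, 130], [150, 139, 131], [150, 137, 130], [147, 134, 128], [148, 138, 129], [150, 140, 129], [153, 139, 134], [148, 136, 130], [152, 139, 134], [145, 134, 126], [144, 131, 119], [162, 136, 109], [190, 146, 86], [206, 155, 74], [211, 155, 75], [193, 145, 68]]
226 [227 237] [[216, 198, 186], [214, 196, 186], [219, 202, 188], [219, 200, 190], [216, 198, 186], [216, 196, 185], [215, 199, 186], [219, 200, 189], [216, 200, 187], [216, 198, 186], [207, 188, 177], [190, 175, 165], [165, 153, 145], [148, 129, 117], [170, 135, 90], [186, 141, 72], [168, 125, 60], [148, 109, 54]]
236 [228 235] [[211, 194, 183], [211, 193, 183], [210, 194, 183], [209, 192, 180], [211, 193, 183], [211, 196, 185], [214, 197, 185], [209, 192, 181], [210, 194, 182], [211, 194, 183], [204, 189, 178], [193, 177, 165], [164, 152, 146], [145, 128, 118], [160, 129, 92], [169, 130, 70], [175, 128, 61], [184, 138, 64]]
```

Request:
arm_command(steps=[{"slide": [0,-0.0004,0],"rot": [0,0,0],"grip": 0},{"slide": [0,0,0],"rot": [0,0,0],"grip": 0},{"slide": [0,-0.0004,0],"rot": [0,0,0],"grip": 0},{"slide": [0,0,0],"rot": [0,0,0],"grip": 0},{"slide": [0,0,0],"rot": [0,0,0],"grip": 0},{"slide": [0,0,0],"rot": [0,0,0],"grip": 0},{"slide": [0,0,0],"rot": [0,0,0],"grip": 0},{"slide": [0,0,0],"rot": [0,0,0],"grip": 0}])

```text
time: 26.4
ee_pos: [0.4881, 0.1613, -0.0073]
eef_rot: [-0.043, 0.999, 0.0, -0.0]
ft_force: [0.2, 0.1, -0.0]
width: 0.0007
grip_force: 0.0
```

```bash
python3 gap.py
```

```text
[ 0.4881  0.1612 -0.0073] [-0.2 -0.1 -0.1]
216 [229 236] [[147, 138, 128], [149, 136, 128], [151, 140, 133], [145, 135, 129], [146, 133, 125], [144, 134, 127], [149, 138, 130], [143, 134, 126], [147, 138, 129], [149, 136, 129], [151, 140, 131], [148, 138, 130], [145, 134, 126], [145, 133, 126], [147, 127, 117], [173, 142, 102], [200, 149, 78], [196, 148, 75]]
226 [229 234] [[214, 198, 185], [219, 203, 190], [218, 199, 188], [216, 198, 186], [218, 199, 190], [219, 200, 191], [218, 199, 187], [219, 201, 189], [218, 201, 189], [218, 202, 189], [219, 200, 192], [213, 195, 185], [202, 186, 175], [184, 169, 160], [157, 142, 133], [129, 113, 95], [135, 107, 73], [142, 108, 58]]
236 [229 236] [[214, 196, 187], [211, 193, 182], [208, 193, 182], [209, 193, 185], [211, 194, 183], [208, 191, 182], [213, 192, 185], [211, 193, 181], [209, 194, 182], [210, 191, 181], [209, 192, 181], [204, 186, 175], [200, 186, 173], [184, 171, 163], [160, 146, 137], [139, 120, 100], [157, 121, 69], [186, 137, 65]]
```

Request:
arm_command(steps=[{"slide": [0,-0.0004,0],"rot": [0,0,0],"grip": 0},{"slide": [0,0,0],"rot": [0,0,0],"grip": 0},{"slide": [0,-0.0004,0],"rot": [0,0,0],"grip": 0},{"slide": [0,0,0],"rot": [0,0,0],"grip": 0},{"slide": [0,-0.0003,0],"rot": [0,0,0],"grip": 0},{"slide": [0,0,0],"rot": [0,0,0],"grip": 0},{"slide": [0,0,0],"rot": [0,0,0],"grip": 0},{"slide": [0,0,0],"rot": [0,0,0],"grip": 0}])

```text
time: 27.45
ee_pos: [0.4879, 0.1605, -0.0073]
eef_rot: [-0.043, 0.999, 0.0, -0.0]
ft_force: [-2.0, 4.4, -0.6]
width: 0.0004
grip_force: 2.6
```

```bash
python3 gap.py
```

```text
[ 0.4879  0.1605 -0.0073] [-1.4  5.6  0.1]
216 [229 236] [[150, 135, 130], [150, 137, 130], [149, 138, 131], [149, 137, 130], [148, 134, 129], [148, 138, 130], [149, 136, 130], [147, 138, 130], [146, 136, 128], [150, 138, 129], [147, 138, 132], [146, 135, 126], [148, 137, 130], [146, 135, 127], [146, 129, 119], [163, 139, 110], [186, 145, 85], [193, 144, 66]]
226 [230 236] [[219, 201, 190], [218, 200, 186], [216, 195, 186], [218, 199, 189], [219, 201, 190], [215, 199, 187], [218, 200, 190], [218, 201, 188], [219, 201, 190], [218, 199, 189], [220, 201, 189], [218, 200, 189], [211, 195, 181], [197, 181, 170], [173, 159, 148], [143, 129, 118], [136, 110, 84], [145, 110, 64]]
236 [229 236] [[206, 188, 178], [210, 193, 183], [210, 195, 182], [209, 190, 182], [212, 196, 187], [209, 194, 182], [214, 196, 185], [212, 195, 184], [209, 193, 182], [212, 194, 185], [208, 192, 182], [210, 192, 181], [206, 187, 179], [193, 175, 166], [172, 157, 147], [147, 129, 113], [160, 127, 82], [184, 138, 64]]
```

5 N of resistance means the tab has met the plate's edge. I'll back off, lift, and go over the corner.

Request:
arm_command(steps=[{"slide": [-0.001,0.012,0],"rot": [0,0,0],"grip": 0},{"slide": [0,0,0.025],"rot": [0,0,0],"grip": 0},{"slide": [0,0,0.03],"rot": [0,0,0],"grip": 0},{"slide": [0.001,-0.022,0],"rot": [0,0,0],"grip": 0},{"slide": [0.001,-0.0215,0],"rot": [0,0,0],"grip": 0},{"slide": [0,0,-0.02],"rot": [0,0,0],"grip": 0},{"slide": [0,0,-0.014],"rot": [0,0,0],"grip": 0},{"slide": [0,0,0],"rot": [0,0,0],"grip": 0}])

```text
time: 28.5
ee_pos: [0.4882, 0.1286, 0.0127]
eef_rot: [-0.044, 0.999, -0.001, -0.001]
ft_force: [-0.7, 0.2, 0.0]
width: 0.0003
grip_force: 0.0
```

Run:
```python
from bench import sensors,eyes
s=sensors.read_state(); print(s['ee_pos'],s['ft_force'])
```

```text
[0.48824516 0.12856183 0.01268752] [-0.66610793  0.18007798  0.02322863]
```

Request:
arm_command(steps=[{"slide": [0,0,-0.001],"rot": [0,0,0],"grip": 0},{"slide": [0,0,-0.001],"rot": [0,0,0],"grip": 0},{"slide": [0,0,-0.0005],"rot": [0,0,0],"grip": 0},{"slide": [0,0,-0.0005],"rot": [0,0,0],"grip": 0},{"slide": [0,0,-0.0005],"rot": [0,0,0],"grip": 0},{"slide": [0,0,-0.0005],"rot": [0,0,0],"grip": 0},{"slide": [0,0,0],"rot": [0,0,0],"grip": 0},{"slide": [0,0,0],"rot": [0,0,0],"grip": 0}])

```text
time: 29.5
ee_pos: [0.4891, 0.1286, 0.0097]
eef_rot: [-0.043, 0.999, 0.0, -0.0]
ft_force: [0.5, -0.1, -0.5]
width: 0.0006
grip_force: 0.0
```

Request:
arm_command(steps=[{"slide": [0,0,-0.0005],"rot": [0,0,0],"grip": 0},{"slide": [0,0,0],"rot": [0,0,0],"grip": 0},{"slide": [0,0,-0.0005],"rot": [0,0,0],"grip": 0},{"slide": [0,0,0],"rot": [0,0,0],"grip": 0},{"slide": [0,0,-0.0005],"rot": [0,0,0],"grip": 0},{"slide": [0,0,0],"rot": [0,0,0],"grip": 0},{"slide": [0,0,0],"rot": [0,0,0],"grip": 0},{"slide": [0,0,0],"rot": [0,0,0],"grip": 0}])

```text
time: 30.5
ee_pos: [0.4891, 0.1287, 0.0085]
eef_rot: [-0.043, 0.999, 0.0, -0.0]
ft_force: [-3.6, -0.5, 7.3]
width: 0.0003
grip_force: 3.3
```

Request:
arm_command(steps=[{"slide": [0,0,-0.0005],"rot": [0,0,0],"grip": 0},{"slide": [0,0,0],"rot": [0,0,0],"grip": 0},{"slide": [0,0,-0.0005],"rot": [0,0,0],"grip": 0},{"slide": [0,0,0],"rot": [0,0,0],"grip": 0},{"slide": [0,0,0],"rot": [0,0,0],"grip": 0},{"slide": [0,0,0],"rot": [0,0,0],"grip": 0},{"slide": [0,0,0],"rot": [0,0,0],"grip": 0},{"slide": [0,0,0],"rot": [0,0,0],"grip": 0}])

```text
time: 31.5
ee_pos: [0.4891, 0.1288, 0.0084]
eef_rot: [-0.043, 0.999, 0.0, -0.0]
ft_force: [-7.3, -1.9, 18.9]
width: 0.0001
grip_force: 9.7
```

Run:
```python
from bench import sensors,eyes
from h import *
q=eyes.camera('wrist'); t=eyes.camera('top'); s=sensors.read_state(); print(s['ee_pos'],s['ft_force'],blobs(t,60))
a=cv2.resize(q['pixels'][150:250,180:310],(400,308),interpolation=cv2.INTER_CUBIC); b=cv2.resize(t['pixels'][150:227,185:285],(400,308),interpolation=cv2.INTER_CUBIC)
cv2.imwrite('pics/fin.png',np.hstack([a,b])[...,::-1])
```

```text
[0.48909925 0.12873444 0.0083483 ] [-8.11221897 -2.85970869 20.17136754] [[26, 129, 49, 63, 551], [273, 162, 14, 11, 91], [188, 168, 13, 10, 72], [275, 195, 14, 10, 98]]
```

View pics/fin.png

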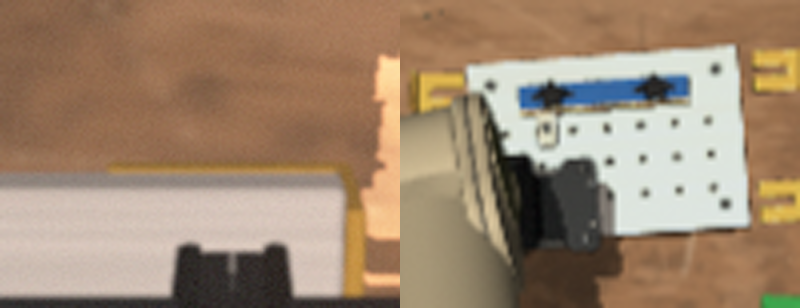

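The final view shows the tab flush against the plate edge (crop (352,235)) with the fork under the plate. The other three shims are unmoved. The corner holds 20 N with only 0.1 mm of further give.

```bash
python3 -c "
from bench import order
print(order.close_job())"
```

```text
the job is handed in; nothing more can be done
None
```

I found the near-left corner was the one that gave (pressed against near right only, not the two far corners), pushed its brass shim home with the tab against the plate edge, and handed in with the fingers pressing that now solid corner at about 20 N.

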